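Unhook the gel comb and set it in the casting tray

ROBOT

A 7-joint arm with a two-finger parallel gripper is mounted at the origin on the work surface. World frame = base frame: x ahead of the robot, y to its left, z up, the work surface at z = 0. Lengths are in mm, angles in rad, forces in N, time in s.
With the tool pointing down it reaches from about 425 to 950 mm from the base axis. Payload 4.7 kg.
Tool frame: the origin (TCP) lies at the very end of the fingers, on their centre line; the grasp point (between the pads) lies 19 mm behind it; z points along the fingers, y is the line along which they close (so a half turn about z gives the same grasp; the last joint's range is limited). The gripper opens to 85 mm and grips with 20 to 120 N. Pads are 22 mm wide; open, the fingers measure 114 mm over their backs; the gripper's body (76 mm by 85 mm) begins 54 mm behind the grasp point. The pads swing forward as they close: fully open they stand 13 mm farther back than shut.
Start: joints at [1.149, 0.469, -0.049, 1.532, 0.024, 1.141, -0.082], TCP at [258.421, -623.592, 231.335] pointing down, gripper open.
Joint ranges: [-2.59, 2.59], [-0.33, 1.99], [-1.39, 1.29], [0.1, 2.45], [-1.04, 4.18], [0.21, 1.99], [-2.66, 2.66]. Speed limits (rad/s): [2.57, 2.57, 3.14, 3.14, 3.14, 3.14, 3.14].

INTERFACE

Orientations are given as a 3x3 rotation matrix whose columns are the frame's x, y, z axes.
In Python, from cell import get_state, eyes, robot gives the robot as it stands. The module is installed in compiled form; this text tells all that it offers.
- The arm moves only by the shell command python3 -m inch 'ROWS' [FORCE]. ROWS is JSON, a list of rows, each a list of 3 entries, a list of its own where there are three numbers: the opening in per cent of the stroke, from 0 (shut) to 100 (fully open), then the shift along the tool's x, y, z in cm, then the turn, a rotation vector about the tool's x, y, z in rad. A call has 1 to 8 rows; each row is the pose to reach, as a shift and turn from the pose commanded when the call began, along the tool's axes at that moment; what a row does not reach only later rows make up. A row lasts 1/10 s, in which the tool goes at most 50 mm and 8.59 degrees, less where a joint would pass 70% of its speed; a pose out of reach is approached as far as the arm can. A call with a gripper value outside its range is refused whole. The fingers move at their own pace and stop on an object; FORCE is the grip in N (left out, the last holds). Time passes only in rows, so rows that repeat a pose let the fingers close. It gives the time, the measured TCP pose, the force, the opening and the grip force at its end, in the units of the state.
- get_state(): the state, without advancing time (a new reading comes with each control period).
- eyes.grab_frame(name): name is "scene" or "top" or "wrist"; returns a dict with "pixels" (384x512x3 uint8, red, green, blue), "range_z" (384x512 float32, mm along the optical axis (not along the pixel's ray), 0 where there is no reading), "K" (3x3 intrinsics, pixels), "distortion" ([k1, k2, p1, p2, k3] as OpenCV has them; the pictures are not rectified), "world_from_camera" (4x4, takes a point from camera to world coordinates); the wrist camera has in their place "tool_from_camera" (4x4, takes a point from camera to tool coordinates, whose origin is the TCP and whose axes are the flange's). Camera axes: x right, y down, z forward; pixel columns grow to the right and rows downward; lengths in mm; the calibration is good to about 2 mm. A picture is of the moment at which its call begins: read the wrist's pose just before it.
- robot.job_done(): hands the job in; it is judged then, once.
The state is a dict: "time_s": time; "q": joint angles; "qvel": joint speeds; "joint_torque": joint torques, N m; "eef_pos": TCP position; "tcp_rot": TCP orientation; "contact_force": force on the tool from outside, world axes, zero at the start; "moment": the same for the moment, N m; "opening": finger opening in mm; "grip_force": force on a finger pad.
Only numpy, scipy, OpenCV 4.12 (cv2) and the standard library are available. Lean on these libraries where they do the work, as an engineer would, in place of code of your own. Each camera call takes 0.05 s, during which the arm holds its last target. There are 200 camera calls.

TASK

The rinsed gel comb hangs on the barbed hook of the draining stand. Take it off the hook by feel without forcing it - raise it, tilt it and ease it out over the barb, keeping hold of it - then lower it, never dropping it, teeth down into the two comb slots of the casting tray until it sits fully home, and let go of it. Press only lightly on hook and tray, and leave the other bench things where they are.

Things in the scene. Friction and masses are not known exactly. Their poses are not given: they have to be found in the camera images.
- stand: Steel draining stand, fixed to the bench. Origin: middle of hook on bench level; x runs along the hook from post to tip, z up. White drip dish 150 x 140 x 14 mm; post 10 mm thick at x -50 mm, 150 mm high. The comb's hook is its front one, at the post's top. A lower empty hook at the back points to -x.
- hook_bend (a point): Where the level 6 mm round wire of the hook (70 mm long, axis 150 mm up) bends upward, on the wire's axis; axes as the stand. From here the 6 mm end wire rises 36 mm outward; bent by use, it stands anywhere 24 to 58 degrees above level and up to 12 degrees to either side (not measured). Its tip has a barb, 4.4 mm thick, 8 mm long, turned back to the post, 135 degrees off the wire.
- comb_grip (a point): Centre of the comb's grip block (10 thick along x, 36 wide along y, 34 mm high); z up when it hangs. Comb 55 g, 6 mm thick. Below the block: neck 36 wide; through it along x a hanging slot 12 wide in y, its top 35 and bottom 50 mm below this point; cross bar 134 x 22 mm with underside 80 below; teeth 101 mm wide over all, 4 thick, to 104 below. Hangs teeth down, slot top on the wire.
- tray_slots (a point): Clear casting tray on a white base, fixed. Point midway between its two comb slots, level with the slot bottoms, 52 mm up. y runs from slot to slot, x along the tray. Walls 6 mm thick at y -58 and +58 mm (110 mm between), tops 14 mm above this point; slots 9 mm wide in x, mouths flared to 19. Teeth hang between the walls, cross bar rests on both slot bottoms: comb_grip is then 80 mm above.
- tip_box: Blue box of pipette tips, 80 x 115 x 67 mm, loose bystander; origin under its centre.
- wash_bottle: White wash bottle, 66 mm wide, 150 mm tall, loose bystander; origin under its centre.
- tube_rack: Orange tube rack with small tubes, 100 x 200 x 40 mm, loose bystander; origin under its centre.

How it is judged:
By the outcome, as a careful person would: the job done as asked, in the order asked, and still so for the second after the job is handed in, with the robot touching nothing.
It also fails if it takes over 72 s, if anything falls off the work surface, if the arm or the gripper's body presses on something with over 40 N, if the wrist force passes 120 N, or if a joint passes its speed limit or range.

## Working session

There is one attempt and no reset: what is moved stays moved. The work goes in short steps, Python scripts to look and compute and a shell command to move; the robot and the scene stay as the last step left them, time stands still between calls to the robot, and variables do not carry over. Pictures are saved under pics/ and viewed, at most 10 in all, crops included, and the job is handed in when it is done.

```bash
mkdir -p pics; cat > h.py <<'E'
import numpy as np, cv2
from cell import get_state, eyes, robot
def grab(n):
    s=get_state(); f=eyes.grab_frame(n)
    if n=="wrist":
        T=np.eye(4);T[:3,:3]=np.array(s["tcp_rot"]);T[:3,3]=s["eef_pos"]
        f["world_from_camera"]=T@np.array(f["tool_from_camera"])
    return f
def save(f,name): cv2.imwrite("pics/"+name,f["pixels"][:,:,::-1])
def cloud(f):
    h,w=f["range_z"].shape
    uv=np.stack(np.meshgrid(np.arange(w),np.arange(h)),-1).reshape(-1,1,2).astype(np.float64)
    n=cv2.undistortPoints(uv,np.array(f["K"]),np.array(f["distortion"])).reshape(h,w,2)
    z=f["range_z"][...,None]
    P=np.concatenate([n*z,z],-1)
    T=np.array(f["world_from_camera"]);W=P@T[:3,:3].T+T[:3,3]
    W[f["range_z"]==0]=np.nan
    return W
def ray(f,u,v):
    n=cv2.undistortPoints(np.array([[[u,v]]],float),np.array(f["K"]),np.array(f["distortion"])).ravel()
    T=np.array(f["world_from_camera"]);d=T[:3,:3]@np.array([n[0],n[1],1]);return T[:3,3],d/np.linalg.norm(d)
def tri(a,b):
    A=0;B=0
    for o,d in (a,b):
        M=np.eye(3)-np.outer(d,d);A=A+M;B=B+M@o
    return np.linalg.solve(A,B)
E
python3 - <<'E'
from h import *
np.set_printoptions(precision=1,suppress=True)
import pickle
F={n:grab(n) for n in("scene","top","wrist")}
pickle.dump(F,open("f0.pkl","wb"))
a=np.hstack([F["scene"]["pixels"],F["top"]["pixels"]]);print(a.shape)
for n in("scene","top"):
    save(F[n],n+"0.png");print(F[n]["world_from_camera"])
s=get_state();print(s["tcp_rot"],s["contact_force"],s["opening"],s["time_s"])
E
```

```text
(384, 1024, 3)
[[   0.8    0.5   -0.3 1022.3]
 [   0.5   -0.7    0.4 -584.5]
 [   0.    -0.5   -0.9 1331.2]
 [   0.     0.     0.     1. ]]
[[   0.    -1.     0.2  451.7]
 [  -1.    -0.     0.    30.6]
 [  -0.    -0.2   -1.  1304.2]
 [   0.     0.     0.     1. ]]
[[ 0.9  0.4 -0. ]
 [ 0.4 -0.9  0. ]
 [-0.  -0.  -1. ]] [-0.2 -0.1 -0.4] 85.38461566987823 0.15
```

View pics/scene0.png

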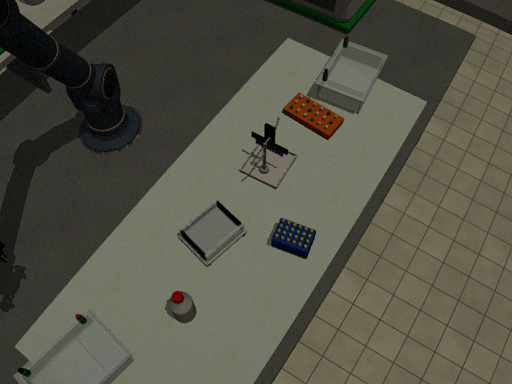

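View pics/top0.png

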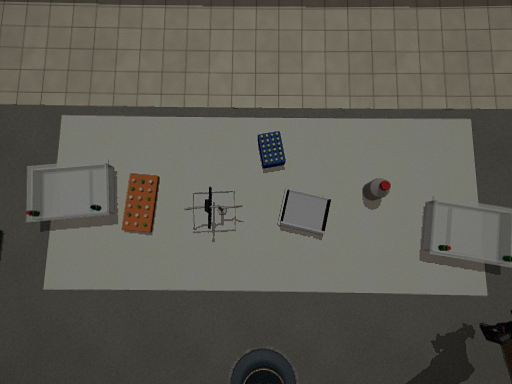

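The scene view shows the comb hung on the stand at about (268,140), the tray at (212,232), the tip box at (293,237), the bottle at (180,303) and the rack at (313,115). In the top view the comb is at (210,207) and the tray at (305,212), with black side strips.

```bash
python3 - <<'E'
from h import *
import pickle
np.set_printoptions(precision=1,suppress=True)
F=pickle.load(open("f0.pkl","rb"))
s=F["scene"]["pixels"][105:195,225:315];t=F["top"]["pixels"][170:260,180:250]
t2=F["top"]["pixels"][180:245,270:340]; s2=F["scene"]["pixels"][195:270,170:255]
f=lambda a:cv2.resize(np.ascontiguousarray(np.clip(a.astype(float)*1.7,0,255).astype(np.uint8)),(400,300*1),interpolation=cv2.INTER_CUBIC)
cv2.imwrite("pics/crops.png",np.vstack([np.hstack([f(s),f(t)]),np.hstack([f(s2),f(t2)])])[:,:,::-1])
# clouds
for n,(r0,r1,c0,c1) in {"top":(170,260,170,250),"scene":(105,195,225,315)}.items():
    W=cloud(F[n])[r0:r1,c0:c1]; px=F[n]["pixels"][r0:r1,c0:c1]
    dark=(px.max(-1)<45)
    for lo,hi in((150,165),(165,240)):
        m=(W[...,2]>lo)&(W[...,2]<hi)
        print(n,lo,m.sum(),W[m].mean(0),W[m].min(0) if m.any() else 0,W[m].max(0) if m.any() else 0)
    m=dark&(W[...,2]>60)
    print(n,"dark",m.sum(),np.percentile(W[m],[2,50,98],axis=0))
    P=W[m][:,:2];c=P.mean(0);u,sv,v=np.linalg.svd(P-c);print(c,v[0],sv/np.sqrt(len(P)))
W=cloud(F["top"])
m=np.zeros(W.shape[:2],bool);m[180:245,270:340]=1
m&=(W[...,2]>45)
print("tray",m.sum(),np.percentile(W[m],[1,50,99],axis=0))
r=cv2.minAreaRect(W[m][:,:2].astype(np.float32));print(r)
dk=m&(F["top"]["pixels"].max(-1)<50)
n,l,st,ce=cv2.connectedComponentsWithStats(dk.astype(np.uint8))
for i in range(1,n):
    if st[i,4]>15: print(st[i],ce[i],W[l==i].mean(0),cv2.minAreaRect(W[l==i][:,:2].astype(np.float32)))
E
```

```text
top 150 56 [560.6 191.8 154.4] [544.3 144.7 150.2] [575.4 239.8 163.5]
top 165 59 [560.5 186.5 196.3] [544.4 173.3 165.8] [579.5 251.  209.5]
top dark 162 [[501.6 145.6  92.7]
 [560.  176.9 130.9]
 [624.1 181.8 207.9]]
[560.8 176.2] [-1. -0.] [32.7  6.4]
scene 150 60 [561.7 184.4 156.4] [545.1 144.5 150.2] [580.  240.7 164.9]
scene 165 122 [562.3 178.7 189.5] [540.6 169.4 165.4] [579.8 246.8 209.3]
scene dark 461 [[504.5 142.7  85.1]
 [566.2 175.2 128.2]
 [624.4 181.2 206. ]]
[565.  173.6] [ 1. -0.] [28.9  8.9]
tray 358 [[ 490.9 -223.1   46. ]
 [ 567.1 -146.7   62. ]
 [ 634.6  -57.6   70.4]]
((563.0989990234375, -140.5381622314453), (149.9781951904297, 122.40332794189453), 77.55299377441406)
[281 190   8  31  62] [284.6 205.4] [577.3 -69.6  59. ] ((578.4026489257812, -70.28015899658203), (6.081607341766357, 105.9486083984375), 77.46416473388672)
[322 200   9  31  79] [326.1 214.8] [ 547.2 -209.6   57.8] ((546.548583984375, -209.97488403320312), (7.2417192459106445, 104.82167053222656), 77.47843933105469)
```

View pics/crops.png

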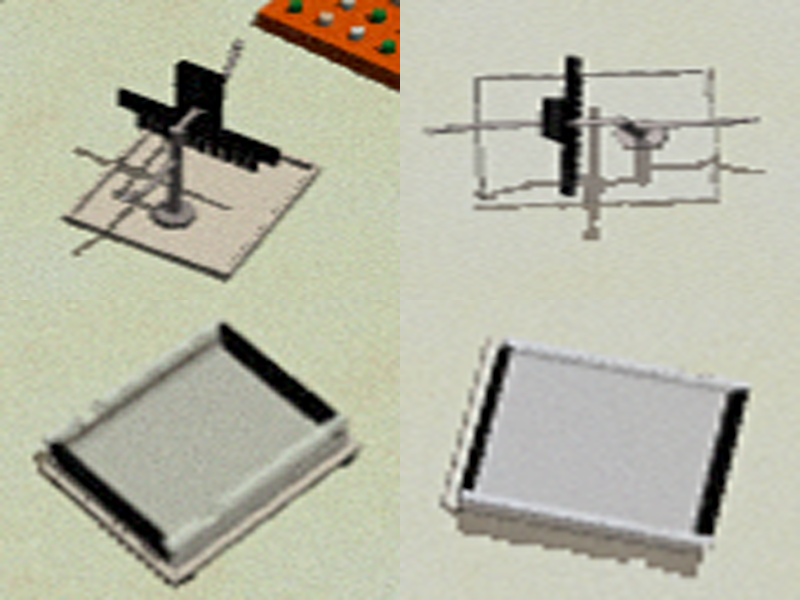

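The crops show the comb hanging across the hook. The hook runs along world +y from a post near y≈125, with the rising end beyond the comb. The black strips are the tray's end dams, so its clear slotted walls face ±x. Next I go above the tray for a close look.

```bash
cat >> h.py <<'E'
from scipy.spatial.transform import Rotation as Ro
np.set_printoptions(precision=3,suppress=True)
def Rz(deg,tilt=None):  # tool down, tool x at deg from world x
    c,s=np.cos(np.radians(deg)),np.sin(np.radians(deg))
    return np.array([[c,s,0],[s,-c,0],[0,0,-1.]])
def to(p,R):
    s=get_state();R0=np.array(s["tcp_rot"]);p0=np.array(s["eef_pos"])
    print("at",p0,"shift cm",R0.T@(np.array(p)-p0)/10,"turn",Ro.from_matrix(R0.T@R).as_rotvec(),"t",s["time_s"],"F",np.array(s["contact_force"]))
E
python3 - <<'E'
from h import *
print(get_state()["tcp_rot"]); import pickle
F=pickle.load(open("f0.pkl","rb"));print(F["wrist"]["tool_from_camera"],F["wrist"]["K"])
to([560,-140,350],Rz(0))
E
```

```text
[[ 0.924  0.383 -0.001]
 [ 0.383 -0.924  0.001]
 [-0.    -0.001 -1.   ]]
[[   0.001   -0.949   -0.316   81.901]
 [   1.       0.001   -0.       0.07 ]
 [   0.001   -0.316    0.949 -141.919]
 [   0.       0.       0.       1.   ]] [[287.192   0.    260.577]
 [  0.    287.192 194.785]
 [  0.      0.      1.   ]]
at [ 258.228 -623.186  230.501] shift cm [ 46.376 -33.102 -11.903] turn [-0.001  0.     0.393] t 0.15 F [-0.166 -0.099 -0.39 ]
```

```bash
python3 -m inch '[[100,[0,0,-12],[0,0,0]],[100,[0,0,-12],[0,0,0]],[100,[46,-33,-5],[0,0,0.39]],[100,[46,-33,-5],[0,0,0.39]],[100,[46,-33,-5],[0,0,0.39]],[100,[46,-33,-5],[0,0,0.39]],[100,[46,-33,-5],[0,0,0.39]],[100,[46,-33,-5],[0,0,0.39]]]'
python3 -m inch '[[100,[0,0,0],[0,0,0]],[100,[0,0,0],[0,0,0]],[100,[0,0,0],[0,0,0]]]'
python3 - <<'E'
from h import *
to([560,-140,220],Rz(0)); to([560,178,350],Rz(0))
E
```

```text
time_s: 0.95
eef_pos: [416.6, -367.7, 304.7]
tcp_rot: [[1.0, 0.003, -0.0], [0.003, -1.0, -0.0], [-0.0, 0.0, -1.0]]
contact_force: [-0.4, -0.5, 0.8]
opening: 85.2
grip_force: 0.0
time_s: 1.25
eef_pos: [415.1, -371.0, 304.9]
tcp_rot: [[1.0, 0.001, -0.001], [0.001, -1.0, -0.001], [-0.001, 0.001, -1.0]]
contact_force: [-1.4, -1.4, -0.8]
opening: 85.6
grip_force: 0.0
at [ 415.065 -371.047  304.858] shift cm [ 14.513 -23.102   8.462] turn [0.001 0.001 0.001] t 1.25 F [-1.361 -1.366 -0.813]
at [ 415.065 -371.047  304.858] shift cm [ 14.524 -54.893  -4.56 ] turn [0.001 0.001 0.001] t 1.25 F [-1.361 -1.366 -0.813]
```

```bash
python3 -m inch '[[30,[14.5,-23,6],[0,0,0]],[30,[14.5,-23,6],[0,0,0]],[30,[14.5,-23,6],[0,0,0]],[30,[14.5,-23,6],[0,0,0]],[30,[14.5,-23,6],[0,0,0]],[30,[14.5,-23,6],[0,0,0]],[30,[14.5,-23,6],[0,0,0]],[30,[14.5,-23,6],[0,0,0]]]'
python3 - <<'E'
from h import *
import pickle
f=grab("wrist");pickle.dump(f,open("fw1.pkl","wb"))
p=np.clip(f["pixels"].astype(float)*1.6,0,255).astype(np.uint8)
cv2.imwrite("pics/w1.png",cv2.resize(p,(800,600))[:,:,::-1])
to([560,-140,220],Rz(0))
E
```

```text
time_s: 2.05
eef_pos: [560.2, -141.1, 244.5]
tcp_rot: [[1.0, 0.001, -0.001], [0.001, -1.0, -0.001], [-0.001, 0.001, -1.0]]
contact_force: [-0.7, -0.8, 0.1]
opening: 25.6
grip_force: 0.0
at [ 559.912 -142.027  244.816] shift cm [ 0.01  -0.206  2.481] turn [ 0.001  0.001 -0.001] t 2.1 F [-0.738  0.228  0.136]
```

View pics/w1.png

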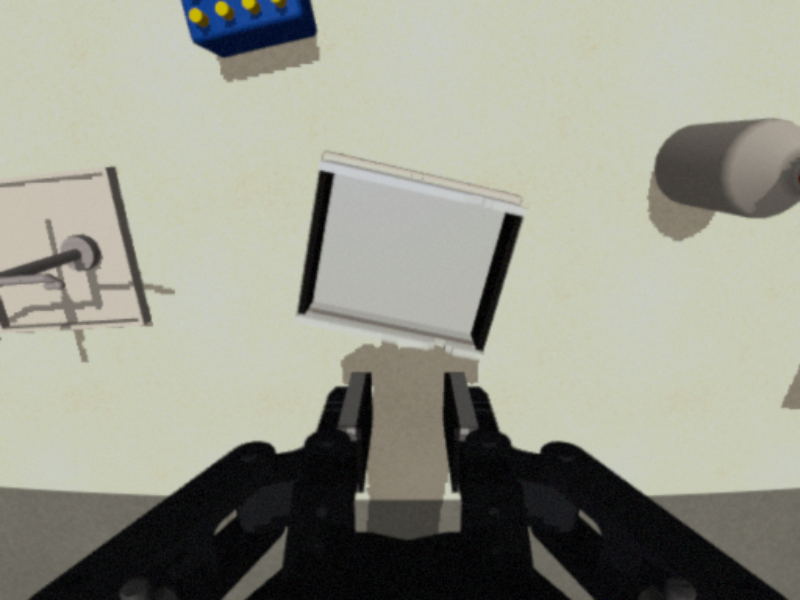

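The wrist view shows the tray at (410,250), with notch-like marks near its right end at (488,203) on the far wall and (440,348) on the near wall. I'll profile the wall heights.

```bash
python3 - <<'E'
from h import *
import pickle
f=pickle.load(open("fw1.pkl","rb"));W=cloud(f)
m=np.zeros(W.shape[:2],bool);m[85:240,185:345]=1;m&=(W[...,2]>50)&(W[...,2]<80)
P=W[m]
r=cv2.minAreaRect(P[P[:,2]>61][:,:2].astype(np.float32));print(r,np.percentile(P[:,2],[5,50,95]))
a=np.radians(77.5); ex=np.array([np.cos(a),np.sin(a)]);ex=-ex # toward right/ -y
ey=np.array([-ex[1],ex[0]]); c=np.array(r[0])
# rectified ortho picture: project tray-plane z=66 points to the image
N=4
gx=np.arange(-80,80,1/N*1.0);gy=np.arange(-70,70,1/N)
def ortho(z):
    X,Y=np.meshgrid(gx,gy);p=np.stack([c[0]+ex[0]*X+ey[0]*Y,c[1]+ex[1]*X+ey[1]*Y,np.full_like(X,z)],-1).reshape(-1,3)
    T=np.linalg.inv(f["world_from_camera"]);q=p@T[:3,:3].T+T[:3,3]
    uv,_=cv2.projectPoints(q,np.zeros(3),np.zeros(3),np.array(f["K"]),np.array(f["distortion"]))
    uv=uv.reshape(*X.shape,2).astype(np.float32)
    return cv2.remap(f["pixels"],uv[...,0],uv[...,1],cv2.INTER_CUBIC)
o=ortho(66);cv2.imwrite("pics/ortho.png",np.clip(o.astype(float)*1.7,0,255).astype(np.uint8)[:,:,::-1])
print(o.shape)
x=(P[:,:2]-c)@ex;y=(P[:,:2]-c)@ey
for lo,hi in((-62,-53),(53,62)):
    for b in range(-75,75,5):
        k=(y>lo)&(y<hi)&(x>=b)&(x<b+5)
        if k.sum(): print((lo,b,int(k.sum()),round(P[k][:,2].min()),round(P[k][:,2].max())),end=" ")
    print()
E
```

```text
((563.4129638671875, -139.6678466796875), (150.09780883789062, 122.23587036132812), 77.53443908691406) [51.666 60.108 66.031]
(560, 640, 3)
(-62, -75, 33, 58, 66) (-62, -70, 39, 51, 66) (-62, -65, 39, 50, 67) (-62, -60, 38, 50, 67) (-62, -55, 39, 51, 66) (-62, -50, 40, 50, 67) (-62, -45, 37, 50, 66) (-62, -40, 38, 51, 66) (-62, -35, 38, 50, 67) (-62, -30, 39, 50, 66) (-62, -25, 37, 51, 67) (-62, -20, 37, 51, 66) (-62, -15, 38, 51, 66) (-62, -10, 37, 51, 66) (-62, -5, 37, 50, 66) (-62, 0, 37, 50, 66) (-62, 5, 38, 50, 66) (-62, 10, 37, 51, 66) (-62, 15, 39, 50, 66) (-62, 20, 38, 50, 66) (-62, 25, 36, 50, 66) (-62, 30, 32, 51, 65) (-62, 35, 14, 50, 60) (-62, 40, 23, 50, 60) (-62, 45, 37, 51, 66) (-62, 50, 35, 51, 66) (-62, 55, 36, 51, 66) (-62, 60, 36, 51, 66) (-62, 65, 36, 50, 67) (-62, 70, 30, 58, 66) 
(53, -75, 31, 51, 67) (53, -70, 33, 51, 67) (53, -65, 32, 51, 67) (53, -60, 29, 51, 67) (53, -55, 31, 53, 67) (53, -50, 29, 55, 66) (53, -45, 31, 51, 68) (53, -40, 29, 52, 67) (53, -35, 30, 55, 67) (53, -30, 30, 51, 67) (53, -25, 30, 53, 67) (53, -20, 30, 50, 67) (53, -15, 30, 52, 67) (53, -10, 30, 52, 67) (53, -5, 30, 51, 66) (53, 0, 29, 51, 66) (53, 5, 30, 54, 68) (53, 10, 28, 56, 67) (53, 15, 30, 52, 67) (53, 20, 26, 53, 67) (53, 25, 30, 52, 66) (53, 30, 26, 51, 66) (53, 35, 17, 50, 61) (53, 40, 27, 50, 57) (53, 45, 35, 51, 66) (53, 50, 28, 54, 67) (53, 55, 29, 55, 67) (53, 60, 27, 51, 67) (53, 65, 32, 51, 66) (53, 70, 31, 57, 66)
```

View pics/ortho.png

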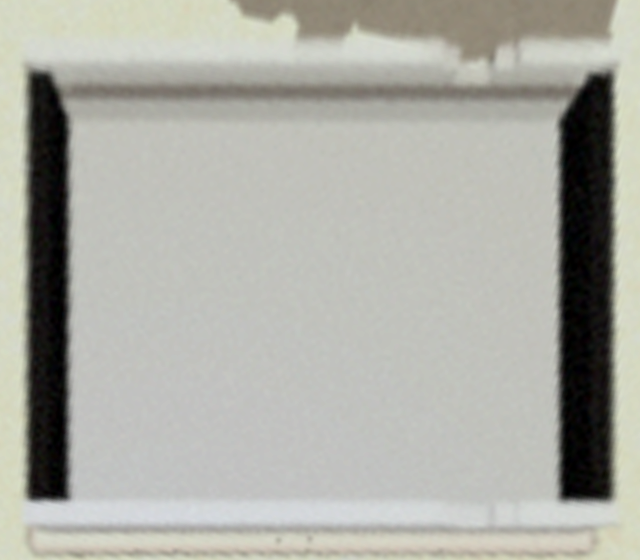

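```bash
python3 - <<'E'
from h import *
import pickle
f=pickle.load(open("fw1.pkl","rb"));W=cloud(f)
a=np.radians(77.53);ex=-np.array([np.cos(a),np.sin(a)]);ey=np.array([-ex[1],ex[0]]);c=np.array([563.4,-139.7])
m=np.zeros(W.shape[:2],bool);m[85:240,185:345]=1
P=W[m];P=P[~np.isnan(P[:,2])]
x=(P[:,:2]-c)@ex;y=(P[:,:2]-c)@ey
for lo,hi in((-61,-55),(55,61)):
    for b in range(24,58):
        k=(y>lo)&(y<hi)&(x>=b)&(x<b+1)
        print((b,round(P[k][:,2].max()) if k.any() else 0),end=" ")
    print()
E
```

```text
(24, 66) (25, 65) (26, 65) (27, 66) (28, 66) (29, 65) (30, 65) (31, 65) (32, 65) (33, 63) (34, 61) (35, 60) (36, 51) (37, 51) (38, 52) (39, 51) (40, 52) (41, 52) (42, 52) (43, 52) (44, 60) (45, 62) (46, 62) (47, 62) (48, 66) (49, 66) (50, 66) (51, 66) (52, 66) (53, 65) (54, 65) (55, 66) (56, 66) (57, 65) 
(24, 67) (25, 66) (26, 66) (27, 66) (28, 66) (29, 66) (30, 66) (31, 65) (32, 64) (33, 64) (34, 62) (35, 61) (36, 29) (37, 52) (38, 52) (39, 53) (40, 53) (41, 52) (42, 52) (43, 52) (44, 57) (45, 62) (46, 62) (47, 63) (48, 65) (49, 66) (50, 66) (51, 67) (52, 66) (53, 66) (54, 66) (55, 67) (56, 65) (57, 65)
```

Slot centre lies at world (554.7, -179.0), bottoms at z≈52, and the tray's slot-to-slot axis is at -12.5°. Now over to the comb.

```bash
python3 -m inch '[[35,[0,0,-7],[0,0,0]],[35,[0,0,-7],[0,0,0]],[35,[0,-32,-7],[0,0,0]],[35,[0,-32,-7],[0,0,0]],[35,[0,-32,-7],[0,0,0]],[35,[0,-32,-7],[0,0,0]],[35,[0,-32,-7],[0,0,0]],[35,[0,-32,-7],[0,0,0]]]'
python3 -m inch '[[35,[0,-0.5,0],[0,0,0]],[35,[0,-0.5,0],[0,0,0]],[35,[0,-0.5,0],[0,0,0]]]'
python3 - <<'E'
from h import *
import pickle
f=grab("wrist");pickle.dump(f,open("fw2.pkl","wb"))
p=np.clip(f["pixels"].astype(float)*1.6,0,255).astype(np.uint8)[100:300,120:400]
cv2.imwrite("pics/w2.png",cv2.resize(p,(800,571),interpolation=cv2.INTER_CUBIC)[:,:,::-1])
to([560,178,300],Rz(0))
W=cloud(f)
px=f["pixels"];dark=(px.max(-1)<45)
m=(W[...,2]>200)&(W[...,2]<215)&(W[...,1]>120)&(W[...,1]<260)&(W[...,0]>500)&(W[...,0]<640)
print("top face",m.sum(),cv2.minAreaRect(W[m][:,:2].astype(np.float32)),W[m].mean(0))
m=(W[...,2]>70)&(W[...,2]<200)&dark&(abs(W[...,1]-178)<60)&(abs(W[...,0]-565)<80)
for lo,hi in((100,112),(112,135),(175,200)):
    k=m&(W[...,2]>lo)&(W[...,2]<hi)
    if k.sum()>5: print(lo,k.sum(),np.percentile(W[k],[2,50,98],axis=0))
k=(W[...,2]>145)&(W[...,2]<200)&~((abs(W[...,1]-178)<8))&(abs(W[...,1]-195)<80)&(abs(W[...,0]-560)<40)
Q=W[k];Q=Q[np.argsort(Q[:,1])];print(len(Q));print(Q[::max(1,len(Q)//45)].round(0).tolist())
E
```

```text
time_s: 2.9
eef_pos: [560.2, 159.3, 315.6]
tcp_rot: [[1.0, -0.003, 0.002], [-0.003, -1.0, -0.001], [0.002, 0.001, -1.0]]
contact_force: [1.4, 0.8, 0.6]
opening: 29.5
grip_force: 0.0
time_s: 3.2
eef_pos: [560.4, 162.3, 315.0]
tcp_rot: [[1.0, -0.002, 0.0], [-0.002, -1.0, -0.002], [0.0, 0.002, -1.0]]
contact_force: [-0.1, -0.5, -0.1]
opening: 29.9
grip_force: 0.0
at [560.425 162.13  314.924] shift cm [-0.047 -1.589  1.49 ] turn [ 0.002 -0.    -0.003] t 3.25 F [-0.29   0.071 -0.494]
top face 412 ((563.1126098632812, 179.6746368408203), (35.9525146484375, 9.993284225463867), 0.285293847322464) [563.789 179.52  203.819]
100 6 [[542.847 176.681 108.834]
 [546.712 176.707 110.297]
 [601.27  177.247 111.751]]
112 330 [[498.581 176.463 114.391]
 [592.911 178.848 128.96 ]
 [628.21  181.977 130.709]]
175 92 [[547.948 174.598 175.323]
 [580.532 175.656 187.217]
 [581.038 182.941 199.788]]
488
[[568.0, 145.0, 146.0], [565.0, 146.0, 153.0], [567.0, 148.0, 153.0], [564.0, 149.0, 154.0], [565.0, 150.0, 154.0], [568.0, 151.0, 153.0], [565.0, 152.0, 153.0], [567.0, 154.0, 151.0], [562.0, 156.0, 150.0],
[... 220 characters left out ...]
0, 153.0], [565.0, 198.0, 152.0], [563.0, 200.0, 152.0], [565.0, 202.0, 152.0], [561.0, 204.0, 153.0], [558.0, 206.0, 149.0], [564.0, 208.0, 150.0], [563.0, 210.0, 152.0], [563.0, 212.0, 153.0], [559.0, 214.0, 151.0], [563.0, 216.0, 150.0], [559.0, 218.0, 152.0], [559.0, 220.0, 153.0], [561.0, 222.0, 154.0], [562.0, 223.0, 152.0], [562.0, 225.0, 154.0], [559.0, 227.0, 156.0], [560.0, 229.0, 157.0], [554.0, 231.0, 156.0], [557.0, 232.0, 159.0], [558.0, 234.0, 160.0], [559.0, 236.0, 157.0], [556.0, 237.0, 162.0], [558.0, 239.0, 163.0], [558.0, 240.0, 161.0], [555.0, 242.0, 165.0], [556.0, 243.0, 165.0], [554.0, 244.0, 171.0], [557.0, 246.0, 163.0], [555.0, 248.0, 168.0], [551.0, 250.0, 167.0]]
```

View pics/w2.png

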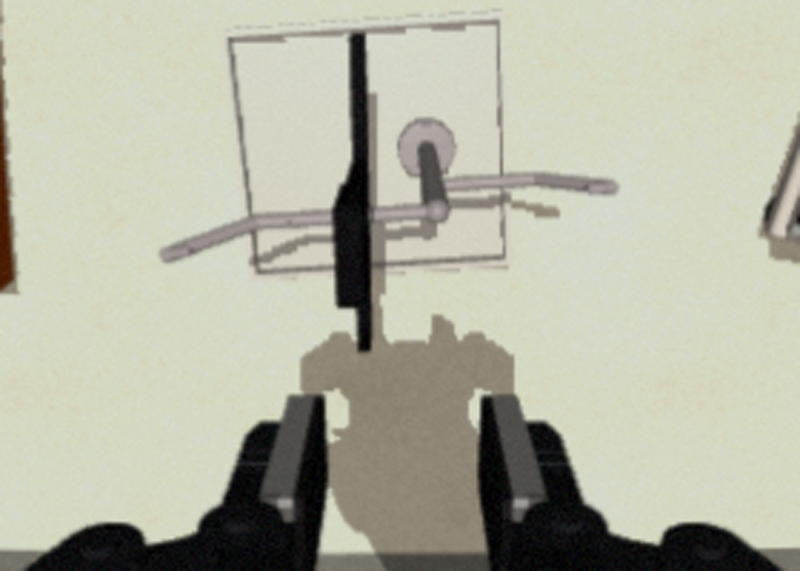

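The view shows the comb block edge-on at (350,240). The level wire runs left to a bend at about (250,222), and the end wire goes on to about (165,256), turned slightly toward -x. I'll fit the wires.

```bash
python3 - <<'E'
from h import *
import pickle
F=pickle.load(open("f0.pkl","rb"));
def fit(Q,n,ax=1):
    c=Q.mean(0);
    for _ in range(4):
        u,s,v=np.linalg.svd(Q-c,full_matrices=False);d=v[0]*np.sign(v[0][1])
        r=np.linalg.norm((Q-c)-np.outer((Q-c)@d,d),axis=1);Q=Q[r<5];c=Q.mean(0)
    print(n,len(Q),"c",c,"d",d,"elev",np.degrees(np.arcsin(d[2])),"yaw from +y to -x",np.degrees(np.arctan2(-d[0],d[1])),"ymax",Q[:,1].max(),"far end",np.percentile((Q-c)@d,[0,98,100]))
    return c,d
for n,f in(("wrist",pickle.load(open("fw2.pkl","rb"))),("scene",F["scene"]),("top",F["top"])):
    W=cloud(f);k=(abs(W[...,0]-560)<25)&(W[...,2]>143)&(W[...,2]<195)
    L=W[k&(W[...,1]>187)&(W[...,1]<216)];E=W[k&(W[...,1]>228)&(W[...,1]<270)]
    L2=W[k&(W[...,1]>140)&(W[...,1]<216)&(abs(W[...,1]-179)>9)&(W[...,2]<158)]
    if len(L2)>5: fit(L2,n+" level")
    if len(E)>5: 
        c,d=fit(E,n+" end")
        Q=E[E[:,1]>240];t=(Q-c)@d;o=np.argsort(t)[::max(1,len(Q)//20)];print(Q[o].round(0).tolist())
E
```

```text
wrist level 273 c [563.601 178.642 151.675] d [-0.065  0.998 -0.01 ] elev -0.5801807794676546 yaw from +y to -x 3.7329663593922486 ymax 215.77676179910722 far end [-33.474  36.391  37.205]
wrist end 141 c [555.812 239.406 162.842] d [-0.225  0.832  0.507] elev 30.469029771065404 yaw from +y to -x 15.158060082092854 ymax 252.5412937683837 far end [-14.657  12.729  13.499]
[[558.0, 240.0, 161.0], [556.0, 241.0, 163.0], [555.0, 241.0, 164.0], [557.0, 242.0, 164.0], [556.0, 243.0, 162.0], [557.0, 244.0, 163.0], [556.0, 244.0, 165.0], [555.0, 242.0, 169.0], [553.0, 242.0, 168.0], [555.0, 243.0, 169.0], [554.0, 242.0, 171.0], [556.0, 245.0, 169.0], [553.0, 244.0, 170.0], [553.0, 245.0, 169.0], [555.0, 248.0, 167.0], [551.0, 247.0, 167.0], [552.0, 248.0, 167.0], [555.0, 248.0, 168.0], [554.0, 248.0, 168.0], [551.0, 249.0, 168.0], [553.0, 250.0, 169.0], [553.0, 251.0, 167.0], [553.0, 253.0, 165.0]]
scene level 18 c [563.615 156.854 152.1  ] d [-0.041  0.999  0.03 ] elev 1.7028152986830558 yaw from +y to -x 2.3330841781121316 ymax 213.12269103379447 far end [-14.779  41.499  56.286]
scene end
[... 165 characters left out ...]
5   9.87 ]
[[555.0, 241.0, 159.0], [552.0, 240.0, 162.0], [554.0, 243.0, 166.0], [550.0, 242.0, 169.0], [553.0, 243.0, 171.0], [551.0, 246.0, 171.0], [554.0, 247.0, 172.0]]
top level 33 c [562.256 177.506 152.418] d [-0.048  0.999  0.025] elev 1.418670860907778 yaw from +y to -x 2.7734377473837717 ymax 213.46601166948835 far end [-32.898  35.907  35.944]
top end 17 c [554.566 238.939 163.959] d [-0.231  0.818  0.526] elev 31.765954789765694 yaw from +y to -x 15.736481111171383 ymax 250.9875246898862 far end [-12.98   12.774  13.407]
[[555.0, 242.0, 168.0], [552.0, 242.0, 167.0], [555.0, 245.0, 167.0], [552.0, 245.0, 168.0], [552.0, 248.0, 168.0], [554.0, 247.0, 172.0], [551.0, 251.0, 169.0]]
```

The end wire rises about 29° and swings about 15° toward -x in world; the bend is near (561,221,150) and the tip near (553,251.5,167.5). The grip centre is (563.1,179.6,188), so I go down and grasp.

```bash
python3 -m inch '[[30,[0.28,-1.75,0],[0,0,0]],[30,[0.28,-1.75,6],[0,0,0]],[30,[0.28,-1.75,10],[0,0,0]],[30,[0.28,-1.75,12.4],[0,0,0]],[30,[0.28,-1.75,14.4],[0,0,0]],[30,[0.28,-1.75,14.4],[0,0,0]],[30,[0.28,-1.75,14.4],[0,0,0]]]'
python3 - <<'E'
from h import *
to([563.1,179.6,171],Rz(0))
E
```

```text
time_s: 3.95
eef_pos: [563.2, 181.5, 171.4]
tcp_rot: [[1.0, -0.0, 0.001], [-0.0, -1.0, -0.001], [0.001, 0.001, -1.0]]
contact_force: [0.3, -0.4, 0.7]
opening: 25.4
grip_force: 0.0
at [563.153 181.455 171.439] shift cm [-0.005  0.185  0.044] turn [ 0.001 -0.001 -0.   ] t 3.95 F [ 0.333 -0.36   0.669]
```

```bash
python3 -m inch '[[20,[0,0.17,0],[0,0,0]],[8,[0,0.17,0],[0,0,0]],[0,[0,0.17,0],[0,0,0]],[0,[0,0.17,0],[0,0,0]],[0,[0,0.17,0],[0,0,0]],[0,[0,0.17,0],[0,0,0]],[0,[0,0.17,0],[0,0,0]],[0,[0,0.17,0],[0,0,0]]]' 40
python3 -c "
from h import *
to([563.1,179.6,171],Rz(0))"
```

```text
time_s: 4.75
eef_pos: [563.4, 181.2, 172.4]
tcp_rot: [[1.0, 0.002, 0.003], [0.002, -1.0, -0.0], [0.003, 0.0, -1.0]]
contact_force: [0.6, -2.2, 7.3]
opening: 9.3
grip_force: 43.7
at [563.39  181.202 172.363] shift cm [-0.03   0.16   0.136] turn [ 0.    -0.003  0.002] t 4.75 F [ 0.643 -2.185  7.254]
```

```bash
python3 -m inch '[[0,[0,0,-0.15],[0,0,0]],[0,[0,0,-0.15],[0,0,0]],[0,[0,0,-0.15],[0,0,0]]]'
python3 -m inch '[[0,[0,0,-0.15],[0,0,0]],[0,[0,0,-0.3],[0,0,0]],[0,[0,0,-0.3],[0,0,0]],[0,[0,0,-0.3],[0,0,0]]]'
python3 -c "
from h import *
s=get_state();print(s['contact_force'],s['moment'],s['eef_pos'])"
```

```text
time_s: 5.05
eef_pos: [562.3, 181.8, 172.5]
tcp_rot: [[1.0, 0.003, 0.0], [0.003, -1.0, 0.0], [0.0, -0.0, -1.0]]
contact_force: [0.0, -0.3, 2.9]
opening: 9.4
grip_force: 43.1
time_s: 5.45
eef_pos: [562.1, 181.5, 175.2]
tcp_rot: [[1.0, 0.003, -0.0], [0.003, -1.0, -0.0], [-0.0, 0.0, -1.0]]
contact_force: [0.3, -0.1, -0.1]
opening: 9.4
grip_force: 42.8
[ 0.325 -0.132 -0.064] [ 0.047  0.006 -0.009] [562.106 181.474 175.202]
```

```bash
python3 - <<'E'
from h import *
f=grab("wrist");W=cloud(f)
T=np.linalg.inv(np.array(f["world_from_camera"]));Tc=np.array(f["tool_from_camera"])@T
P=W@Tc[:3,:3].T+Tc[:3,3]
px=f["pixels"];d=(px.max(-1)<45)&(abs(P[...,0])<75)&(abs(P[...,1])<15)
k=d&(P[...,2]>25)&(P[...,2]<100)
Q=P[k];print(len(Q))
for a in range(25,100,6):
    q=Q[(Q[:,2]>=a)&(Q[:,2]<a+6)]
    if len(q)>3: print(a,len(q),"x",np.percentile(q[:,0],[1,99]),"y",np.percentile(q[:,1],[2,50,98]))
q=Q[(Q[:,2]>38)&(Q[:,2]<50)];print(cv2.minAreaRect(q[:,:2].astype(np.float32)),np.median(q[:,2]))
E
```

```text
686
25 31 x [ 3.073 17.199] y [-2.315  0.2    5.993]
31 26 x [16.297 17.149] y [-2.419  0.2    2.798]
37 105 x [16.564 64.142] y [-1.836  0.2    2.671]
43 512 x [17.065 65.183] y [-2.457  0.164  2.803]
49 5 x [65.343 65.391] y [-1.779  0.126  1.982]
55 7 x [65.332 65.484] y [-1.824  0.126  2.073]
((40.91154479980469, 0.16559314727783203), (5.298720836639404, 48.988311767578125), 89.6819839477539) 43.69196489244891
```

```bash
cat >> h.py <<'E'
def avg(n=6):
    p=[];F=[]
    for i in range(n):
        s=get_state();p.append(s["eef_pos"]);F.append(s["contact_force"]+list(s["moment"]) if isinstance(s["contact_force"],list) else np.r_[s["contact_force"],s["moment"]])
        R=np.array(s["tcp_rot"]);eyes.grab_frame("wrist")
    print("spread",np.std(p,0),"mean",np.mean(p,0),"F",np.mean(F,0),"t",s["time_s"],"op",s["opening"])
    return np.mean(p,0),Ro.from_matrix(R)
SL=np.array([-1.0,0.1,27.7])
B=np.array([560.9,221,150.]);YAW,EL=15.,29.
def wp(p0,R0,s,n,yaw,el,name=""):
    """slot centre at wire station s (neg: level part), n above the wire axis"""
    if s<0: P=B+s*np.array([-.057,.998,0])+np.array([0,0,n])
    else:
        y,e=np.radians([YAW,EL]);d=np.array([-np.sin(y)*np.cos(e),np.cos(y)*np.cos(e),np.sin(e)])
        u=np.array([np.sin(y)*np.sin(e),-np.cos(y)*np.sin(e),np.cos(e)]);P=B+s*d+n*u
    R=Ro.from_euler("z",yaw,degrees=True)*Ro.from_euler("x",el,degrees=True)*Ro.from_matrix(Rz(0))
    p=P-R.apply(SL)
    print(name,s,"shift cm",R0.inv().apply(p-p0)/10,"turn",(R0.inv()*R).as_rotvec())
E
python3 - <<'E'
from h import *
p,R=avg()
print("slot now",p+R.apply(SL))
for a in [(-40,0,0,0),(-30,0,2,0),(-20,0,3,0),(-8,0,5,7),(-3,0,7,12),(3,0.5,10,18),(8,1,13,25),(14,1.5,15,29)]: wp(p,R,*a)
E
```

```text
spread [0.046 0.015 0.047] mean [562.219 181.463 175.273] F [-0.043 -0.065 -0.486  0.01   0.001  0.003] t 5.75 op 9.276567455266514
slot now [561.215 181.358 147.573]
 -40 shift cm [ 0.196  0.029 -0.243] turn [0.    0.    0.003]
 -30 shift cm [ 0.141 -0.973 -0.243] turn [ 0.     0.    -0.032]
 -20 shift cm [ 0.087 -1.973 -0.243] turn [ 0.    0.   -0.05]
 -8 shift cm [ 0.05  -2.837 -0.224] turn [ 0.122 -0.005 -0.084]
 -3 shift cm [ 0.062 -3.104 -0.185] turn [ 0.209 -0.012 -0.119]
 3 shift cm [ 0.061 -3.367 -0.3  ] turn [ 0.313 -0.027 -0.17 ]
 8 shift cm [ 0.068 -3.473 -0.463] turn [ 0.435 -0.049 -0.221]
 14 shift cm [ 0.022 -3.803 -0.71 ] turn [ 0.503 -0.065 -0.254]
```

```bash
python3 -m inch '[[0,[0,0,-0.2],[0,0,0]],[0,[0.1,0,-0.2],[0,0,0]],[0,[0.2,0,-0.2],[0,0,0]],[0,[0.2,0,-0.2],[0,0,0]]]'
python3 -c "
from h import *
avg(4)"
python3 -m inch '[[0,[0.1,0,0],[0,0,0]],[0,[0.1,0,0],[0,0,0]],[0,[0.1,0,0],[0,0,0]]]'
python3 -c "
from h import *
avg(4)"
python3 -m inch '[[0,[0.1,0,0],[0,0,0]],[0,[0.1,0,0],[0,0,0]],[0,[0.1,0,0],[0,0,0]]]'
python3 -c "
from h import *
avg(4)"
```

```text
time_s: 6.2
eef_pos: [564.5, 181.4, 177.4]
tcp_rot: [[1.0, 0.003, 0.0], [0.003, -1.0, -0.0], [0.0, 0.0, -1.0]]
contact_force: [-0.6, -0.2, -0.6]
opening: 9.3
grip_force: 42.8
spread [0.086 0.025 0.033] mean [564.391 181.461 177.392] F [-0.362  0.037 -0.667 -0.004 -0.014 -0.   ] t 6.35 op 9.227970405284836
time_s: 6.7
eef_pos: [565.4, 181.5, 177.4]
tcp_rot: [[1.0, 0.003, 0.0], [0.003, -1.0, -0.0], [0.0, 0.0, -1.0]]
contact_force: [-0.5, -0.0, -0.8]
opening: 9.6
grip_force: 42.8
spread [0.015 0.013 0.01 ] mean [565.331 181.487 177.415] F [ 0.272  0.145 -0.757 -0.011  0.013 -0.002] t 6.85 op 9.41135574254537
time_s: 7.2
eef_pos: [566.4, 181.5, 177.4]
tcp_rot: [[1.0, 0.003, 0.0], [0.003, -1.0, -0.0], [0.0, 0.0, -1.0]]
contact_force: [-0.2, 0.6, -0.3]
opening: 9.0
grip_force: 42.8
spread [0.011 0.013 0.004] mean [566.35  181.499 177.418] F [-0.16   0.27  -0.787  0.009 -0.005  0.014] t 7.35 op 9.544749955037606
```

```bash
for i in 1 2; do python3 -m inch '[[0,[0.1,0,0],[0,0,0]],[0,[0.1,0,0],[0,0,0]],[0,[0.1,0,0],[0,0,0]]]' >/dev/null
python3 -c "
from h import *
avg(4)"; done
```

```text
spread [0.027 0.011 0.023] mean [566.767 181.505 177.273] F [-2.437 -0.482  0.574 -0.032  0.639  0.002] t 7.85 op 9.502110711315625
spread [0.011 0.011 0.018] mean [567.032 181.526 177.169] F [-5.165 -0.422  1.869 -0.094  1.323 -0.009] t 8.35 op 9.435896479468843
```

```bash
sed -i 's/^SL=.*/SL=np.array([-1.6,0.1,27.3])/' h.py
python3 -m inch '[[0,[-0.2,0,0],[0,0,0]],[0,[-0.4,0,0],[0,0,0]],[0,[-0.48,0,0],[0,0,0]],[0,[-0.48,0,0],[0,0,0]],[0,[-0.48,0,0],[0,0,0]]]' 
python3 - <<'E'
from h import *
p,R=avg(4)
print("slot now",p+R.apply(SL))
for a in [(-40,0,0,0),(-30,0,2,0),(-20,0,3,0),(-8,0,5,7),(-3,0,7,12),(3,0.5,10,18),(8,1,13,25),(14,1.5,15,29),(20,2,15,29),(30,2.4,15,29),(40,2.4,15,29),(60,2.4,15,29)]: wp(p,R,*a)
E
```

```text
time_s: 8.9
eef_pos: [563.9, 181.4, 177.6]
tcp_rot: [[1.0, 0.003, 0.001], [0.003, -1.0, 0.0], [0.001, -0.0, -1.0]]
contact_force: [-0.4, 0.2, -0.6]
opening: 9.3
grip_force: 42.8
spread [0.08  0.017 0.046] mean [563.843 181.468 177.504] F [-0.05  -0.058 -0.368 -0.015  0.025  0.002] t 9.05 op 9.255644699462184
slot now [562.254 181.364 150.203]
 -40 shift cm [0.094 0.029 0.02 ] turn [-0.    -0.     0.003]
 -30 shift cm [ 0.039 -0.975  0.02 ] turn [-0.    -0.    -0.032]
 -20 shift cm [-0.016 -1.976  0.02 ] turn [-0.   -0.   -0.05]
 -8 shift cm [-0.054 -2.847  0.04 ] turn [ 0.122 -0.006 -0.084]
 -3 shift cm [-0.042 -3.12   0.078] turn [ 0.209 -0.013 -0.119]
 3 shift cm [-0.044 -3.39  -0.038] turn [ 0.313 -0.027 -0.17 ]
 8 shift cm [-0.04  -3.503 -0.203] turn [ 0.435 -0.049 -0.221]
 14 shift cm [-0.087 -3.837 -0.452] turn [ 0.503 -0.066 -0.253]
 20 shift cm [-0.215 -4.321 -0.787] turn [ 0.503 -0.066 -0.253]
 30 shift cm [-0.434 -5.148 -1.306] turn [ 0.503 -0.066 -0.253]
 40 shift cm [-0.658 -5.993 -1.791] turn [ 0.503 -0.066 -0.253]
 60 shift cm [-1.106 -7.684 -2.761] turn [ 0.503 -0.066 -0.253]
```

```bash
sed -i 's/^B=np.array(\[560.9/B=np.array([559.6/' h.py
python3 -m inch '[[0,[-0.03,-0.3,0.02],[0,0,0]],[0,[-0.08,-0.97,0.02],[0,0,-0.03]],[0,[-0.14,-1.98,0.02],[0,0,-0.05]],[0,[-0.17,-2.4,0.03],[0.06,0,-0.06]],[0,[-0.18,-2.85,0.04],[0.12,-0.01,-0.08]],[0,[-0.18,-2.85,0.04],[0.12,-0.01,-0.08]],[0,[-0.18,-2.85,0.04],[0.12,-0.01,-0.08]]]' 
python3 - <<'E'
from h import *
p,R=avg(4)
print("slot now",p+R.apply(SL))
for a in [(-8,0,5,7),(-3,0,7,12),(3,0.5,10,18),(8,1,13,25),(14,1.5,15,29),(20,2,15,29)]: wp(p,R,*a)
E
```

```text
time_s: 9.8
eef_pos: [561.6, 210.2, 177.0]
tcp_rot: [[0.997, 0.082, -0.015], [0.083, -0.989, 0.118], [-0.005, -0.119, -0.993]]
contact_force: [0.2, -0.4, -0.9]
opening: 9.4
grip_force: 42.7
spread [0.087 0.26  0.074] mean [561.499 210.637 177.091] F [-0.322  0.086 -0.496 -0.13  -0.037  0.02 ] t 9.95 op 9.372770834560091
slot now [559.507 213.647 149.983]
 -8 shift cm [ 0.037  0.072 -0.011] turn [ 0.002  0.004 -0.003]
 -3 shift cm [ 0.071 -0.192  0.06 ] turn [ 0.089 -0.001 -0.038]
 3 shift cm [ 0.09  -0.473 -0.024] turn [ 0.194 -0.015 -0.089]
 8 shift cm [ 0.103 -0.604 -0.174] turn [ 0.316 -0.035 -0.139]
 14 shift cm [ 0.082 -0.969 -0.381] turn [ 0.385 -0.05  -0.171]
 20 shift cm [-0.008 -1.498 -0.653] turn [ 0.385 -0.05  -0.171]
```

```bash

python3 -m inch '[[0,[0.04,-0.19,0.06],[0.09,0,-0.04]],[0,[0.07,-0.33,0.02],[0.14,-0.01,-0.06]],[0,[0.09,-0.47,-0.02],[0.19,-0.015,-0.09]],[0,[0.1,-0.54,-0.1],[0.255,-0.025,-0.115]],[0,[0.1,-0.6,-0.17],[0.315,-0.035,-0.14]],[0,[0.1,-0.6,-0.17],[0.315,-0.035,-0.14]],[0,[0.1,-0.6,-0.17],[0.315,-0.035,-0.14]]]' 
python3 - <<'E'
from h import *
p,R=avg(4)
print("slot now",p+R.apply(SL))
for a in [(8,1,13,25),(14,1.5,15,29),(20,2,15,29),(25,2,15,29)]: wp(p,R,*a)
E
```

```text
time_s: 10.7
eef_pos: [562.2, 215.8, 179.3]
tcp_rot: [[0.975, 0.203, -0.095], [0.224, -0.884, 0.411], [-0.001, -0.422, -0.907]]
contact_force: [0.3, 0.2, 0.5]
opening: 9.6
grip_force: 42.7
spread [0.176 0.478 0.228] mean [561.876 216.589 179.662] F [ 0.022 -0.08  -0.483 -0.458 -0.1    0.005] t 10.85 op 9.392664219539677
slot now [557.737 227.356 154.867]
 8 shift cm [0.015 0.017 0.006] turn [0.001 0.    0.002]
 14 shift cm [ 0.044 -0.393 -0.078] turn [ 0.071 -0.015 -0.029]
 20 shift cm [ 0.027 -0.988 -0.17 ] turn [ 0.071 -0.015 -0.029]
 25 shift cm [ 0.013 -1.486 -0.206] turn [ 0.071 -0.015 -0.029]
```

```bash

python3 -m inch '[[0,[0.03,-0.2,-0.05],[0.04,-0.01,-0.015]],[0,[0.04,-0.4,-0.08],[0.07,-0.015,-0.03]],[0,[0.03,-0.7,-0.12],[0.07,-0.015,-0.03]],[0,[0.02,-0.99,-0.17],[0.07,-0.015,-0.03]],[0,[0.02,-1.3,-0.2],[0.07,-0.015,-0.03]],[0,[0.02,-1.3,-0.2],[0.07,-0.015,-0.03]],[0,[0.02,-1.3,-0.2],[0.07,-0.015,-0.03]]]' 
python3 - <<'E'
from h import *
p,R=avg(4)
print("slot now",p+R.apply(SL))
for a in [(23,2,15,29),(23,3,15,29),(30,2.4,15,29)]: wp(p,R,*a)
E
python3 -m inch '[[0,[0,0,-0.1],[0,0,0]],[0,[0,0,-0.2],[0,0,0]],[0,[0,0,-0.2],[0,0,0]]]'
python3 -c "
from h import *
avg(3)"
python3 -m inch '[[0,[0,0,-0.1],[0,0,0]],[0,[0,0,-0.1],[0,0,0]],[0,[0,0,-0.1],[0,0,0]]]'
python3 -c "
from h import *
avg(3)"
```

```text
time_s: 11.6
eef_pos: [559.7, 227.0, 187.0]
tcp_rot: [[0.966, 0.226, -0.125], [0.258, -0.845, 0.468], [0.0, -0.484, -0.875]]
contact_force: [-0.5, 0.2, -1.0]
opening: 9.8
grip_force: 42.7
spread [0.068 0.201 0.11 ] mean [559.816 226.662 186.82 ] F [ 0.     0.067 -0.388 -0.57  -0.154 -0.011] t 11.75 op 9.476082583020913
slot now [554.884 238.949 162.891]
 23 shift cm [-0.007 -0.051  0.028] turn [ 0.    -0.001 -0.001]
 23 shift cm [-0.007 -0.051 -0.072] turn [ 0.    -0.001 -0.001]
 30 shift cm [-0.008 -0.751 -0.012] turn [ 0.    -0.001 -0.001]
time_s: 12.1
eef_pos: [560.3, 225.4, 188.6]
tcp_rot: [[0.966, 0.225, -0.125], [0.257, -0.845, 0.468], [0.0, -0.485, -0.875]]
contact_force: [-0.2, 0.3, -0.4]
opening: 9.5
grip_force: 42.7
spread [0.041 0.027 0.032] mean [560.297 225.461 188.552] F [ 0.15  -0.106 -0.43  -0.52  -0.162  0.002] t 12.2 op 9.814622754684885
time_s: 12.55
eef_pos: [560.1, 225.2, 189.1]
tcp_rot: [[0.966, 0.225, -0.125], [0.258, -0.845, 0.468], [-0.0, -0.485, -0.875]]
contact_force: [0.1, 0.4, -2.2]
opening: 9.3
grip_force: 42.2
spread [0.014 0.022 0.007] mean [560.078 225.19  189.115] F [ 0.096  1.175 -2.85  -0.533 -0.249 -0.049] t 12.65 op 9.362600990303696
```

```bash

python3 -m inch '[[0,[0,0,0.15],[0,0,0]],[0,[0,0,0.29],[0,0,0]],[0,[0,0,0.29],[0,0,0]],[0,[0,-0.2,0.29],[0,0,0]],[0,[0,-0.4,0.29],[0,0,0]],[0,[0,-0.4,0.29],[0,0,0]]]' 
python3 - <<'E'
from h import *
p,R=avg(3)
for a in [(27,2.4,15,29)]: wp(p,R,*a)
E
python3 -m inch '[[0,[0,-0.1,0],[0,0,0]],[0,[0,-0.2,0],[0,0,0]],[0,[0,-0.3,0],[0,0,0]],[0,[0,-0.3,0],[0,0,0]]]'
python3 -c "
from h import *
p,R=avg(3);wp(p,R,30,2.4,15,29)"

```

```text
time_s: 13.3
eef_pos: [559.0, 230.4, 189.2]
tcp_rot: [[0.966, 0.226, -0.125], [0.258, -0.845, 0.469], [0.0, -0.485, -0.875]]
contact_force: [0.3, 0.3, -0.1]
opening: 9.4
grip_force: 42.6
spread [0.035 0.172 0.106] mean [559.007 230.139 189.021] F [ 0.105 -0.098 -0.341 -0.548 -0.181  0.002] t 13.4 op 9.337189805147268
 27 shift cm [-0.019 -0.033  0.007] turn [ 0.    -0.001 -0.001]
time_s: 13.85
eef_pos: [558.3, 232.6, 190.3]
tcp_rot: [[0.966, 0.225, -0.125], [0.258, -0.845, 0.469], [0.0, -0.485, -0.875]]
contact_force: [0.8, 0.2, -1.6]
opening: 9.2
grip_force: 42.6
spread [0.014 0.071 0.052] mean [558.306 232.503 190.265] F [ 0.37  -0.184 -0.633 -0.543 -0.185 -0.02 ] t 13.95 op 9.410085171688173
 30 shift cm [-0.013 -0.057 -0.003] turn [ 0.    -0.001 -0.001]
```

Contact-free with the barb entering the slot; continue outward in small steps.

```bash

for k in 1 2; do python3 -m inch '[[0,[0,-0.1,0],[0,0,0]],[0,[0,-0.2,0],[0,0,0]],[0,[0,-0.3,0],[0,0,0]],[0,[0,-0.3,0],[0,0,0]]]' | grep contact
python3 -c "
from h import *
p,R=avg(3);wp(p,R,36,2.4,15,29)"; done

```

```text
contact_force: [0.0, -0.2, 0.2]
spread [0.012 0.081 0.059] mean [557.636 235.055 191.742] F [-0.098 -0.474  0.079 -0.566 -0.109 -0.009] t 14.5 op 9.281747091897891
 36 shift cm [-0.014 -0.354 -0.002] turn [ 0.    -0.001 -0.001]
contact_force: [0.4, 0.5, -0.8]
spread [0.024 0.083 0.046] mean [556.946 237.606 193.195] F [ 0.046  0.107 -0.509 -0.557 -0.158 -0.015] t 15.05 op 9.806297574545088
 36 shift cm [-0.014 -0.053 -0.003] turn [-0.    -0.001 -0.001]
```

```bash

for k in 1 2; do python3 -m inch '[[0,[0,-0.1,0],[0,0,0]],[0,[0,-0.25,0],[0,0,0]],[0,[0,-0.4,0],[0,0,0]],[0,[0,-0.4,0],[0,0,0]]]' | grep contact
python3 -c "
from h import *
p,R=avg(2);wp(p,R,60,2.4,15,29)"; done

```

```text
contact_force: [-0.0, 0.1, -0.2]
spread [0.015 0.082 0.047] mean [555.996 241.158 195.224] F [ 0.132  0.248 -0.363 -0.541 -0.143  0.018] t 15.55 op 9.754011749430186
 60 shift cm [-0.015 -2.033 -0.004] turn [-0.    -0.001 -0.001]
contact_force: [0.5, 0.2, -0.1]
spread [0.031 0.085 0.043] mean [555.11  244.5   197.151] F [ 0.482  0.226 -0.204 -0.557 -0.148 -0.001] t 16.05 op 8.858639259743494
 60 shift cm [-0.016 -1.637 -0.003] turn [-0.    -0.001 -0.001]
```

```bash

python3 -m inch '[[0,[0,-0.8,0],[0,0,0]],[0,[0,-2,0],[0,0,0]],[0,[0,-3,0],[0,0,0]],[0,[0,-5,-3],[0,0,0]],[0,[0,-7,-7],[0,0,0]],[0,[0,-9,-11],[0,0,0]],[0,[0,-9,-11],[0,0,0]]]' 
python3 - <<'E'
from h import *
p,R=avg(2)
# tray grasp pose: grip centre (554.7,-179,132)
Rt=Rz(-12.5)
print("via");to([560,230,350],Rt)
E
```

```text
time_s: 16.8
eef_pos: [550.6, 272.0, 344.7]
tcp_rot: [[0.966, 0.232, -0.114], [0.258, -0.843, 0.472], [0.013, -0.486, -0.874]]
contact_force: [0.2, 0.4, -0.7]
opening: 9.5
grip_force: 42.8
spread [0.616 0.587 1.854] mean [549.991 271.45  342.89 ] F [ 0.172  0.431 -1.407 -0.528 -0.142 -0.012] t 16.85 op 9.316826518613517
via
at [548.426 269.839 338.274] shift cm [ 0.091  3.061 -3.034] turn [-0.496  0.119  0.47 ] t 16.9 F [-0.553  1.222 -1.424]
```

```bash

python3 -m inch '[[0,[0,1,-2],[-0.12,0.03,0.1]],[0,[0,2,-3],[-0.25,0.06,0.22]],[0,[0,3,-3],[-0.37,0.09,0.35]],[0,[0,3,-3],[-0.496,0.119,0.47]],[0,[0,3,-3],[-0.496,0.119,0.47]],[0,[0,3,-3],[-0.496,0.119,0.47]],[0,[0,3,-3],[-0.496,0.119,0.47]],[0,[0,3,-3],[-0.496,0.119,0.47]]]' 
python3 - <<'E'
from h import *
p,R=avg(3)
to([556,-179,300],Rz(-12.5))
E
```

```text
time_s: 17.7
eef_pos: [559.3, 228.0, 347.5]
tcp_rot: [[0.976, -0.218, -0.004], [-0.218, -0.976, 0.0], [-0.004, 0.001, -1.0]]
contact_force: [0.0, -1.0, -0.6]
opening: 9.7
grip_force: 42.7
spread [0.099 0.078 0.214] mean [559.437 227.891 347.769] F [-0.152 -0.332 -0.347  0.02  -0.01  -0.014] t 17.8 op 9.335885337056968
at [559.537 228.003 348.187] shift cm [ 8.594 39.785  4.81 ] turn [ 0.     0.003 -0.003] t 17.85 F [ 0.27  -0.294 -0.366]
```

```bash

python3 -m inch '[[0,[0.6,3,0],[0,0,0]],[0,[1.6,7.5,0],[0,0,0]],[0,[8.6,39.8,0],[0,0,0]],[0,[8.6,39.8,0],[0,0,0]],[0,[8.6,39.8,0],[0,0,0]],[0,[8.6,39.8,0],[0,0,0]],[0,[8.6,39.8,0],[0,0,0]],[0,[8.6,39.8,0],[0,0,0]]]' 
python3 - <<'E'
from h import *
to([556,-179,240],Rz(-12.5))
E
```

```text
time_s: 18.65
eef_pos: [556.1, -150.1, 348.8]
tcp_rot: [[0.976, -0.219, -0.002], [-0.219, -0.976, 0.0], [-0.002, 0.0, -1.0]]
contact_force: [1.3, 0.8, -1.2]
opening: 9.6
grip_force: 42.7
at [ 556.054 -150.133  348.755] shift cm [ 0.644  2.816 10.875] turn [ 0.     0.002 -0.002] t 18.65 F [ 1.343  0.82  -1.172]
```

```bash

python3 -m inch '[[0,[0.6,2.8,5],[0,0,0]],[0,[0.65,2.85,10],[0,0,0]],[0,[0.65,2.85,14],[0,0,0]],[0,[0.65,2.85,14],[0,0,0]],[0,[0.65,2.85,14],[0,0,0]],[0,[0.65,2.85,14],[0,0,0]]]' 
cat > look.py <<'E'
from h import *
avg(2)
f=grab("wrist");W=cloud(f);s=get_state()
import sys
T=np.linalg.inv(np.array(f["world_from_camera"]));Tc=np.array(f["tool_from_camera"])@T
P=W@Tc[:3,:3].T+Tc[:3,3]
a=np.radians(77.53);ex=-np.array([np.cos(a),np.sin(a)]);ey=np.array([-ex[1],ex[0]]);c=np.array([563.4,-139.7])
Q=W.reshape(-1,3);Q=Q[~np.isnan(Q[:,2])];x=(Q[:,:2]-c)@ex;y=(Q[:,:2]-c)@ey
for lo,hi in((-63,-53),(53,63)):
    k=(y>lo)&(y<hi)&(x>20)&(x<60)&(Q[:,2]<75)
    print(lo,k.sum(),[(b,round(Q[k&(x>=b)&(x<b+1)][:,2].max())) for b in range(24,58) if (k&(x>=b)&(x<b+1)).any()])
d=(f["pixels"].max(-1)<45)&(abs(P[...,1])<15)&(P[...,2]>25)&(P[...,2]<110)&(abs(P[...,0])<75)
q=P[d];b=q[(q[:,2]>38)&(q[:,2]<50)]
print("bar tool",np.percentile(b,[1,50,99],axis=0),cv2.minAreaRect(b[:,:2].astype(np.float32)))
w=W[d][(q[:,2]>38)&(q[:,2]<50)];bx=(w[:,:2]-c)@ex;by=(w[:,:2]-c)@ey
print("bar in tray: x",np.percentile(bx,[1,50,99]),"y",np.percentile(by,[1,99]), "slope",np.polyfit(by,bx,1))
to([556.3,-179.3,150],Rz(-12.47))
p=np.clip(f["pixels"].astype(float)*1.6,0,255).astype(np.uint8)
cv2.imwrite("pics/%s.png"%sys.argv[1],cv2.resize(p,(800,600))[:,:,::-1])
E
python3 look.py w3
```

```text
time_s: 19.25
eef_pos: [558.5, -176.7, 211.6]
tcp_rot: [[0.976, -0.217, 0.003], [-0.217, -0.976, -0.001], [0.003, 0.0, -1.0]]
contact_force: [-0.2, -0.8, -0.7]
opening: 9.3
grip_force: 42.7
spread [0.011 0.037 0.075] mean [ 558.548 -176.689  211.657] F [-0.469 -0.553 -0.442  0.002 -0.002  0.012] t 19.3 op 9.133903899816513
-63 397 [(24, 65), (25, 65), (26, 65), (27, 45), (28, 37), (29, 42), (30, 43), (43, 28), (44, 42), (45, 46), (46, 46), (47, 57), (48, 64), (49, 65), (50, 66), (51, 65), (52, 65), (53, 66), (54, 66), (55, 66), (56, 66), (57, 66)]
53 380 [(24, 66), (25, 66), (26, 68), (27, 67), (28, 67), (29, 66), (30, 66), (31, 65), (32, 65), (33, 43), (34, 44), (35, 44), (36, 44), (37, 42), (38, 43), (39, 42), (40, 43), (41, 52), (42, 52), (43, 52), (44, 53), (45, 62), (46, 62), (47, 63), (48, 64), (49, 66), (50, 66), (51, 66), (52, 66), (53, 66), (54, 66), (55, 66), (56, 66), (57, 67)]
bar tool [[16.77  -2.551 39.67 ]
 [43.465  0.094 43.71 ]
 [65.218  2.727 45.878]] ((40.90336608886719, 0.09968233108520508), (49.12514114379883, 5.316658973693848), 0.09052100777626038)
bar in tray: x [34.689 37.346 39.978] y [19.889 68.343] slope [ 0.003 37.187]
at [ 557.984 -176.577  211.09 ] shift cm [-0.119  0.299  6.109] turn [ 0.001 -0.002 -0.001] t 19.4 F [-0.063  0.155 -0.707]
```

View pics/w3.png

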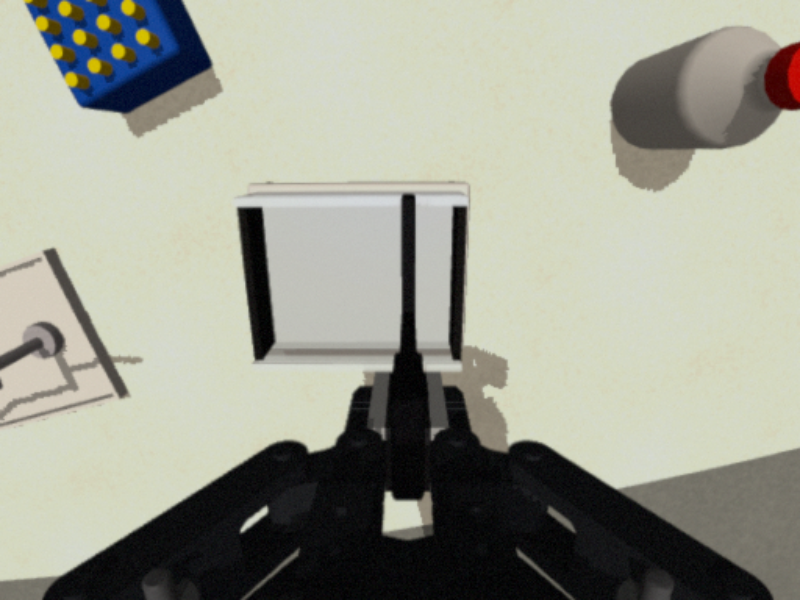

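The comb bar (pixel column ~408) is about 3 mm short of the slot line along the tray; yaw matches. I'll correct and lower.

```bash

python3 -m inch '[[0,[-0.12,0.3,0],[0,0,0]],[0,[-0.12,0.3,0],[0,0,0]],[0,[-0.12,0.3,3],[0,0,0]],[0,[-0.12,0.3,5],[0,0,0]],[0,[-0.12,0.3,6.8],[0,0,0]],[0,[-0.12,0.3,7.6],[0,0,0]],[0,[-0.12,0.3,7.6],[0,0,0]],[0,[-0.12,0.3,7.6],[0,0,0]]]' 
python3 look.py w4
```

```text
time_s: 20.2
eef_pos: [555.1, -179.3, 133.2]
tcp_rot: [[0.976, -0.218, -0.001], [-0.218, -0.976, -0.0], [-0.001, 0.0, -1.0]]
contact_force: [-0.3, 0.1, -0.9]
opening: 9.8
grip_force: 42.7
spread [0.109 0.003 0.166] mean [ 555.172 -179.322  133.364] F [ 0.199 -0.157 -0.444 -0.009 -0.008  0.   ] t 20.25 op 8.966053663705683
-63 0 []
53 692 [(24, 66), (25, 67), (26, 66), (27, 67), (28, 66), (29, 66), (30, 65), (31, 65), (32, 66), (33, 64), (34, 63), (35, 62), (36, 52), (37, 18), (38, 18), (39, 18), (40, 18), (41, 18), (42, 18), (43, 18), (44, 52), (45, 62), (46, 64), (47, 64), (48, 64), (49, 66), (50, 66), (51, 66), (52, 66), (53, 66), (54, 66), (55, 66), (56, 66), (57, 67)]
bar tool [[16.704 -2.547 39.86 ]
 [42.796  0.094 43.686]
 [65.168  2.728 45.207]] ((40.94950866699219, 0.10521149635314941), (48.83646774291992, 5.321107387542725), 0.14914076030254364)
bar in tray: x [37.994 40.65  43.283] y [17.36  65.819] slope [ 0.003 40.483]
at [ 555.194 -179.354  133.562] shift cm [ 0.106 -0.029 -1.644] turn [ 0.     0.    -0.002] t 20.35 F [ 0.742 -0.166 -1.218]
```

```bash

python3 -m inch '[[0,[0.1,-0.03,0],[0,0,0]],[0,[0.1,-0.03,0.3],[0,0,0]],[0,[0.1,-0.03,0.6],[0,0,0]],[0,[0.1,-0.03,0.9],[0,0,0]],[0,[0.1,-0.03,1.15],[0,0,0]],[0,[0.1,-0.03,1.15],[0,0,0]]]' | grep -v rot
python3 -c "
from h import *
avg(3)"
python3 -m inch '[[0,[0,0,0.15],[0,0,0]],[0,[0,0,0.3],[0,0,0]],[0,[0,0,0.3],[0,0,0]]]' | grep -v rot
python3 -c "
from h import *
avg(3)"
```

```text
time_s: 20.95
eef_pos: [555.1, -179.0, 120.3]
contact_force: [0.2, 0.0, -0.3]
opening: 9.5
grip_force: 42.7
spread [0.132 0.018 0.193] mean [ 555.273 -179.06   120.564] F [ 0.144 -0.362 -0.721  0.008 -0.011 -0.003] t 21.05 op 9.821123485051237
time_s: 21.4
eef_pos: [555.3, -179.1, 117.7]
contact_force: [0.2, 0.1, -0.8]
opening: 9.3
grip_force: 42.7
spread [0.049 0.014 0.077] mean [ 555.354 -179.091  117.775] F [-0.219  0.127 -0.89  -0.024 -0.018  0.023] t 21.5 op 9.19981168910616
```

```bash

for i in 1 2 3; do python3 -m inch '[[0,[0,0,0.05],[0,0,0]],[0,[0,0,0.05],[0,0,0]],[0,[0,0,0.05],[0,0,0]]]' >/dev/null
python3 -c "
from h import *
avg(3)"; done
```

```text
spread [0.007 0.01  0.005] mean [ 555.464 -179.118  117.44 ] F [-0.147 -0.237 -0.684  0.016 -0.015  0.03 ] t 21.95 op 9.646335555985134
spread [0.014 0.014 0.002] mean [ 555.515 -179.132  117.019] F [-0.058  0.163  0.178 -0.012 -0.006  0.027] t 22.4 op 9.42900581426687
spread [0.02  0.013 0.009] mean [ 555.469 -179.098  116.822] F [-2.393  0.102  5.72   0.075  0.381  0.005] t 22.85 op 9.327977710529337
```

```bash

python3 -m inch '[[0,[0,0,-0.04],[0,0,0]],[14,[0,0,-0.04],[0,0,0]],[20,[0,0,-0.04],[0,0,0]],[28,[0,0,-0.04],[0,0,0]],[28,[0,0,-0.04],[0,0,0]],[28,[0,0,-0.04],[0,0,0]]]' | grep -v rot
python3 -c "
from h import *
avg(2)"
python3 -m inch '[[28,[0,0,-0.5],[0,0,0]],[28,[0,0,-2],[0,0,0]],[28,[0,0,-5],[0,0,0]],[28,[0,0,-9],[0,0,0]],[28,[0,0,-13],[0,0,0]],[28,[-4,0,-16],[0,0,0]],[28,[-4,0,-16],[0,0,0]],[28,[-4,0,-16],[0,0,0]]]' | grep -v rot
python3 - <<'E'
from h import *
a=np.radians(77.53);ex=-np.array([np.cos(a),np.sin(a)]);ey=np.array([-ex[1],ex[0]]);c=np.array([563.4,-139.7])
ims=[]
for n in("wrist","scene","top"):
    f=grab(n);W=cloud(f);x=(W[...,:2]-c)@ex;y=(W[...,:2]-c)@ey
    d=(f["pixels"].max(-1)<60)&(abs(x-40)<9)&(abs(y)<75)&(W[...,2]>30)&(W[...,2]<175)
    Q=W[d];print(n,d.sum(),"z",np.percentile(Q[:,2],[2,50,98]),"x",np.percentile(x[d],[2,50,98]),"y",np.percentile(y[d],[1,99]))
    b=d&(W[...,2]>68)&(W[...,2]<80)
    t=d&(W[...,2]>140)
    if b.sum()>5: print(" bar top z by y",np.polyfit(y[b],W[b][:,2],1),"block top",np.median(W[t][:,2]) if t.any() else None, "x bar",np.median(x[b]),"x top",np.median(x[t]))
    p=np.clip(f["pixels"].astype(float)*1.6,0,255).astype(np.uint8)
    if n=="scene":p=p[190:270,160:267]
    ims.append(cv2.resize(np.ascontiguousarray(p),(400,300),interpolation=cv2.INTER_CUBIC))
cv2.imwrite("pics/end.png",np.hstack(ims[:2])[:,:,::-1])
E
```

```text
time_s: 23.5
eef_pos: [555.4, -179.1, 116.7]
contact_force: [-0.7, 0.4, 0.8]
opening: 24.0
grip_force: 0.0
spread [0.003 0.001 0.026] mean [ 555.443 -179.099  116.7  ] F [-0.259  0.25   0.659  0.015  0.001  0.024] t 23.55 op 24.00699171900099
time_s: 24.4
eef_pos: [516.9, -170.6, 278.9]
contact_force: [1.4, 0.5, 0.1]
opening: 23.6
grip_force: 0.0
wrist 745 z [ 72.006 139.583 149.28 ] x [35.691 39.493 44.284] y [-64.605  64.302]
 bar top z by y [ 0.004 73.281] block top 148.03454168917915 x bar 39.37127359528505 x top 39.539084695399836
scene 278 z [ 32.928  75.245 152.222] x [36.302 42.869 45.798] y [-63.278  66.677]
 bar top z by y [-0.01  74.067] block top 148.34985404580107 x bar 41.813938258492406 x top 41.98375990440268
top 100 z [ 40.689  73.876 151.57 ] x [34.944 38.309 42.842] y [-65.273  62.794]
 bar top z by y [ 0.011 73.354] block top 148.7594555868219 x bar 39.456429047453994 x top 39.040911521365445
```

View pics/end.png

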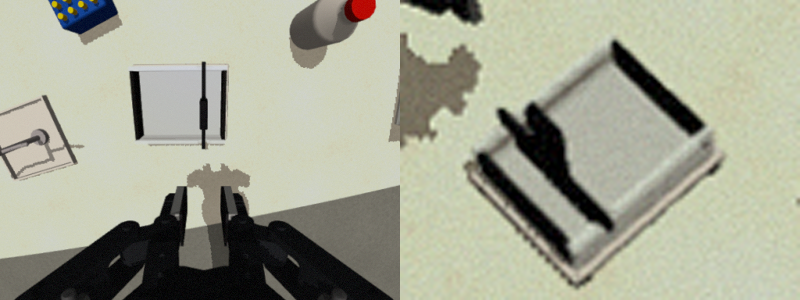

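The views show the comb upright across the tray, at (205,105) in the wrist view, with its bar top at z≈73.5 and level. The expected height is 74, so it is fully home. The gripper is clear.

```bash
python3 -c "
from h import *
print(robot.job_done())"
```

```text
the job is handed in; nothing more can be done
None
```

I took the comb off the barbed hook by feel, with at most about 7 N on the hook and 6 N on the tray. I seated it level and fully home in the tray slots, let go of it, and handed the job in at about 24.5 s.

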